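Catch a drinks can as it rolls down the rack

TASK

Press the black stop button of the wire can rack right down so that the waiting can rolls off, and catch it between your fingers as it rolls along the open lower part of the rack, before it runs into the turned-up wire ends. It is fizzy and thin-walled: take it on the roll rather than blocking it to a standstill first, and hold it lightly. Lift it a good 8 cm clear of the rack and finish while holding it there, still; leave the teapot, mugs and egg cup alone.

Things in the scene. Friction and masses are not known exactly. Their poses are not given: they have to be found in the camera images.
- rack: Fixed steel wire can rack, 640 x 160 mm. Origin on the bar top under its middle; z up; y along the run, -y is downhill; -x is the side of the stop button. Two rails (8 mm wires) at x = -40 and +40 mm run straight from y = +310 to -310 mm. They fall 34 mm per metre (27 to 41: screw feet at the lower end): top line 79 mm above the bar at the upper end, 58 (+-4) mm at the lower. Ends turned up 45 mm
- cover_edge (a point): middle of the lower edge of the wire shelf over the upper part of the run, on its upper face, nominally rack (0, +10, 137) mm; axes as rack. The shelf (155 mm wide, wires 25 mm apart) runs from y = +310 to +10 mm parallel to the rails, its upper face 68 mm above them. From here downhill the run is open above. Side guides: 6 mm wires at x = -73 and +73 mm, tops 23 mm above the rails
- end_stop (a point): the point midway between the two turned-up wire ends (8 mm wires at rack x = -40 and +40 mm, 45 mm high above the rails) at the lower end of the run, level with the rails' top line: nominally rack (0, -310, 58) mm; axes as rack. The can must not run into these ends
- rest (a point): the point where the middle of the can's axis would lie if the can ran into the lower turned-up ends: nominally at rack (0, -279.5, 85.5) mm (height +-4 mm with the screw feet); axes as rack. All along the run the can's axis is 26.5 mm above the rails
- can: slim aluminium drinks can (green band) lying across the rails, 53 mm diameter, 134 mm long, 0.27 kg (0.16 to 0.40). Origin mid-axis, x along the axis. It waits at rack y = +250 mm. Freed it gains about 0.11 m/s2 at first and nears a steady 0.11 m/s (0.05 to 0.2 with its mass and the slope; time constant 1 s), to the end in 3.5 to 11 s. Grip it with 20 to 40 N; 60 N dents it
- stop (a joint): travel of the stop button, m: 0 up (a wire bar between the rails stands 12 mm above them in front of the can), 0.018 fully pressed (bar below the rails). The can starts to roll while the bar goes down, from about 0.005, and is free from 0.013. It takes 2 to 3 N and stays down by friction
- stop_pad (a point): centre of the top of the black stop button, a disc of 30 mm diameter on an 8 mm rod beside the rack's upper part, at rack (-118, +226, 127) mm when up; it is pressed straight down by 18 mm
- teapot: white ceramic teapot with lid, about 140 mm diameter and 136 mm tall, spout to +y and handle to -y; origin in the middle of its underside. To be left alone
- mug_a: matte black mug, 82 mm diameter, 92 mm tall, handle at +y; origin in the middle of its underside. To be left alone
- mug_b: the second matte black mug, the same. To be left alone
- egg_cup: red plastic egg cup, 50 mm diameter, 56 mm tall; origin in the middle of its underside. To be left alone
Things that resemble listed ones, but are neither listed nor needed, are in the scene too. Of the things that look like the can, the smallest one is meant.

How it is judged:
By the outcome, as a careful person would: the job done as asked, in the order asked, and still so for the second after the job is handed in, while the arm keeps its last pose, push and grip.
It also fails if it takes over 35 s, if anything falls off the work surface, if the arm or the gripper's body presses on something with over 40 N, if the wrist force passes 120 N, or if a joint passes its speed limit or range.

ROBOT

A 6-joint arm with a two-finger parallel gripper is mounted at the origin on the work surface. World frame = base frame: x ahead of the robot, y to its left, z up, the work surface at z = 0. Lengths are in mm, angles in degrees, forces in N, time in s.
With the tool pointing down it reaches from about 300 to 850 mm from the base axis. Payload 4.2 kg.
Tool frame: the origin (TCP) lies at the very end of the fingers, on their centre line; the grasp point (between the pads) lies 19 mm behind it (hold_point_z is the z of the grasp point in the tool frame, in mm); z points along the fingers, y is the direction in which the jaws open and shut (so a half turn about z gives the same grasp; the last joint's range is limited). The gripper opens to 91 mm and grips with 3 to 60 N. Pads are 32 mm wide; open, the fingers measure 118 mm over their backs; the gripper's body (76 mm by 178 mm) begins 60 mm behind the grasp point.
Start: joints at [74.599, 18.312, 89.639, -0, 72.044, -1.146], TCP at [141.59, 557.311, 213.976] pointing down, gripper open.
Joint ranges: [-177.97, 177.97], [-48.28, 115.42], [12.27, 149.76], [-77.06, 257.06], [2.81, 150.46], [-146.56, 146.56]. Speed limits (degrees/s): [147.25, 147.25, 180, 180, 180, 180].

INTERFACE

Orientations are given as [roll, pitch, yaw] about the fixed x, y, z axes, in that order (R = Rz(yaw) Ry(pitch) Rx(roll)).
In Python, from workcell import state, grab_frame, job_done, hold_point_z gives the robot as it stands. The module is installed in compiled form; this text tells all that it offers.
- The arm moves only by the shell command python3 -m creep 'ROWS' [FORCE]. ROWS is JSON, a list of rows, each a list of 7 numbers: the closure, from 0 (fully open) to 1 (shut), then the shift along the tool's x, y, z in mm, then the turn, a rotation vector about the tool's x, y, z in degrees. A call has 1 to 5 rows; each row shifts and turns the commanded pose from where the row before left it, along the tool's axes as they then stand; what a row does not reach is not made up. A row lasts 1/8 s, in which the tool goes at most 62.5 mm and 10.7 degrees, less where a joint would pass 70% of its speed; a pose out of reach is approached as far as the arm can. A call is refused whole if a number of a shift passes 62.5 or a number of a turn 10.7, either way. A call with a gripper value outside its range is refused whole. The fingers move at their own pace and stop on an object; FORCE is the grip in N (left out, the last holds). Time passes only in rows, so rows that do not move let the fingers close. It gives the time, the measured TCP pose, the force and the opening at its end, in the units of the state.
- state(): the state, without advancing time (a new reading comes with each control period).
- grab_frame(name): name is "side" or "top"; returns a dict with "frame" (384x512x3 uint8, red, green, blue), "fx", "fy", "cx", "cy" (pixels), "view" (4x4, takes a point from world to camera coordinates). Camera axes: x right, y down, z forward; pixel columns grow to the right and rows downward; lengths in mm; the calibration is good to about 2 mm. A picture is of the moment at which its call begins. There is no depth.
- job_done(): hands the job in, once; it reports no verdict.
The state is a dict: "time_s": time; "qpos": joint angles; "qvel": joint speeds; "effort": joint torques, N m; "ee_pos": TCP position; "ee_rot": TCP orientation; "force": force on the tool from outside, world axes, zero at the start; "torque": the same for the moment, N m; "gripper_width": finger opening in mm.
Only numpy, scipy, OpenCV 4.12 (cv2) and the standard library are available. Lean on these libraries where they do the work, as an engineer would, in place of code of your own. Each camera call takes 0.05 s, during which the arm holds its last target.

## Working session

There is one attempt and no reset: what is moved stays moved. The work goes in short steps, Python scripts to look and compute and a shell command to move; the robot and the scene stay as the last step left them, time stands still between calls to the robot, and variables do not carry over. Pictures are saved under pics/ and viewed, and the job is handed in when it is done.

```bash
mkdir -p pics; ls; python3 - <<'E'
from workcell import state, grab_frame, hold_point_z
import cv2
print(state(), hold_point_z)
for n in ("side","top"):
    g=grab_frame(n); cv2.imwrite(f"pics/{n}0.png",g["frame"][:,:,::-1]); print(n,g["fx"],g["fy"],g["cx"],g["cy"],g["view"])
E
```

```text
pics
{'time_s': 0.0, 'qpos': array([ 7.45998783e+01,  1.83476809e+01,  8.97064331e+01,  5.62713045e-04,
        7.20439394e+01, -1.14570332e+00]), 'qvel': array([ 0.09291178, -0.07424993,  0.01955491, -0.05375782, -0.15627689,
        0.03570044]), 'effort': array([-2.60698143e-04, -4.12452972e+01, -2.31972724e+01,  7.26136984e-02,
        4.57479979e-02, -1.46984939e-04]), 'ee_pos': array([141.43923146, 556.80445247, 213.15980257]), 'ee_rot': array([-1.79901977e+02, -2.49547200e-03,  1.65745406e+02]), 'force': array([-0.50914238,  0.66156438, -0.0991808 ]), 'torque': array([ 0.00384962, -0.01357653,  0.01881309]), 'gripper_width': 90.8167025091368} -18.8
side 401.98154842535706 401.98154842535706 256.54270368394134 194.6667074214988 [[ 9.04379505e-01 -4.26255564e-01 -2.00974015e-02 -5.45538815e+02]
 [-3.32044954e-01 -6.73349580e-01 -6.60565282e-01  2.38696219e+02]
 [ 2.68037050e-01  6.04074943e-01 -7.50499569e-01  1.23766030e+03]
 [ 0.00000000e+00  0.00000000e+00  0.00000000e+00  1.00000000e+00]]
top 461.15239490747183 461.15239490747183 248.35368108365728 193.06377729250926 [[-2.18684036e-02 -9.99760848e-01 -1.42967283e-04 -1.52003309e+01]
 [-9.96964666e-01  2.18179283e-02 -7.47357525e-02  5.98806342e+02]
 [ 7.47209985e-02 -1.49181827e-03 -9.97203363e-01  1.98391819e+03]
 [ 0.00000000e+00  0.00000000e+00  0.00000000e+00  1.00000000e+00]]
```

View pics/side0.png

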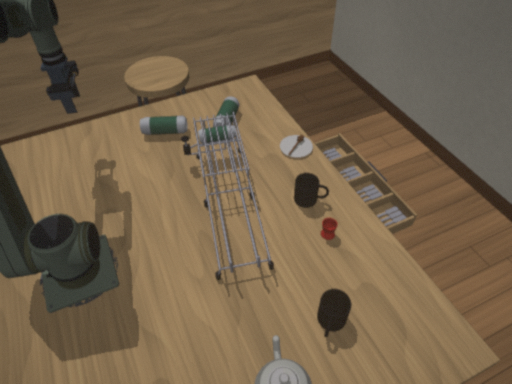

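View pics/top0.png

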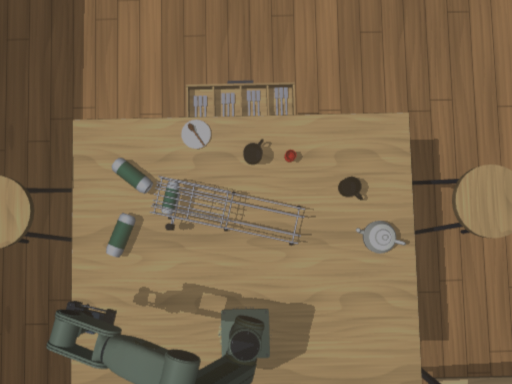

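```bash
python3 - <<'E'
import cv2
s=cv2.imread("pics/side0.png"); t=cv2.imread("pics/top0.png")
def crop(im,x0,y0,x1,y1,k,name):
    c=cv2.resize(im[y0:y1,x0:x1],None,fx=k,fy=k,interpolation=cv2.INTER_CUBIC)
    for x in range(x0,x1,10): cv2.putText(c,str(x),((x-x0)*k,8),0,.3,(0,255,255),1); cv2.line(c,((x-x0)*k,10),((x-x0)*k,14),(0,255,255),1)
    for y in range(y0,y1,10): cv2.putText(c,str(y),(0,(y-y0)*k+4),0,.3,(0,255,255),1)
    cv2.imwrite(name,c); print(c.shape)
crop(s,130,95,290,195,5,"pics/s1.png")
crop(s,180,185,300,285,6,"pics/s2.png")
crop(t,145,165,235,245,7,"pics/t1.png")
crop(t,225,175,325,255,7,"pics/t2.png")
E
```

```text
(500, 800, 3)
(600, 720, 3)
(560, 630, 3)
(560, 700, 3)
```

View pics/s1.png

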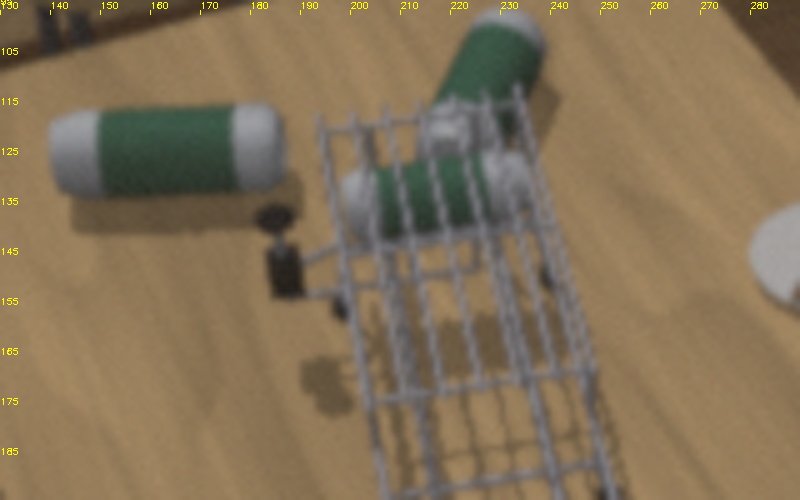

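View pics/s2.png

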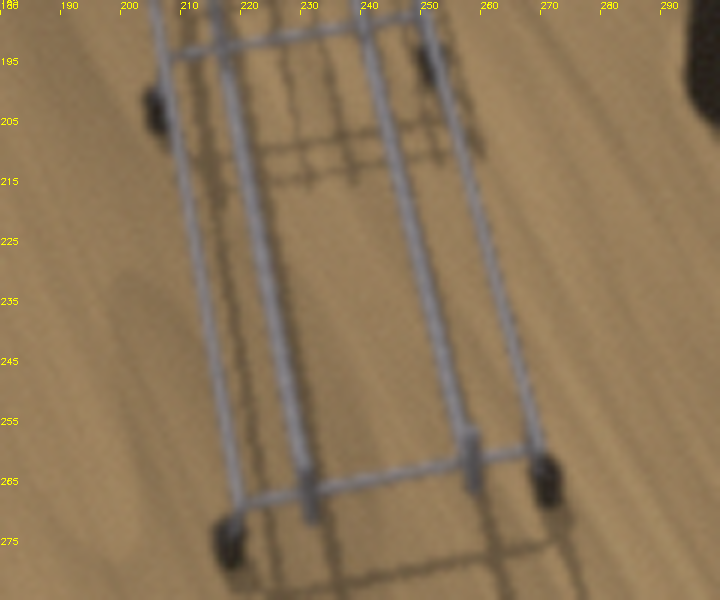

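View pics/t1.png

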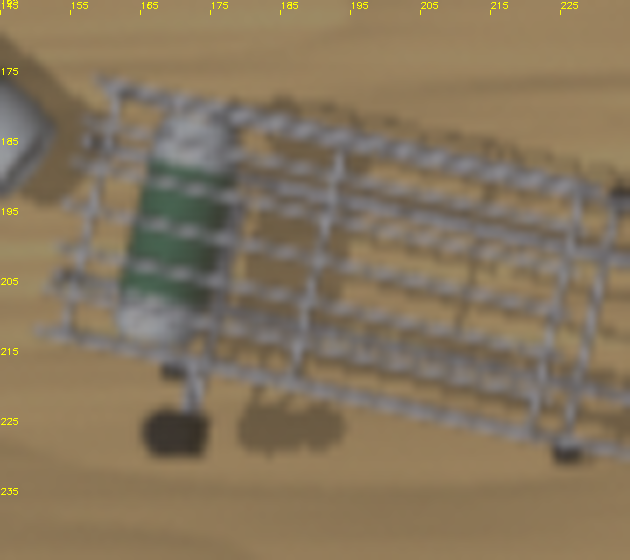

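View pics/t2.png

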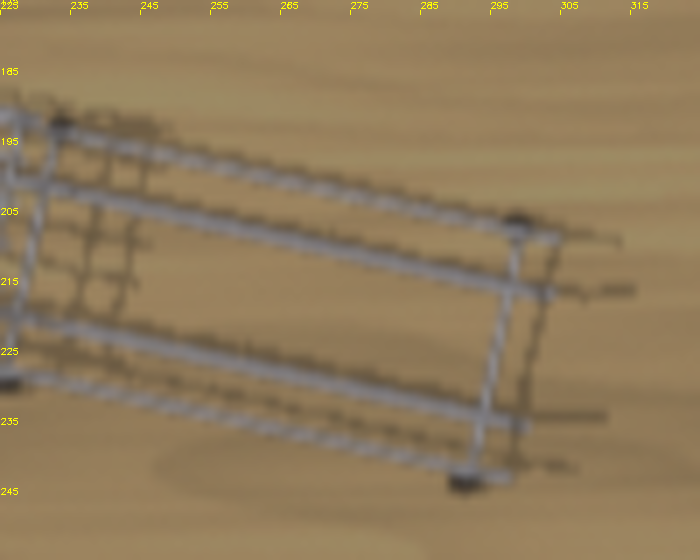

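```bash
cat > h.py <<'E'
import numpy as np, cv2
from scipy.optimize import least_squares
from scipy.spatial.transform import Rotation as Ro
C={"side":dict(f=401.98154842535706,cx=256.54270368394134,cy=194.6667074214988,V=np.array([[ 9.04379505e-01,-4.26255564e-01,-2.00974015e-02,-5.45538815e+02],[-3.32044954e-01,-6.73349580e-01,-6.60565282e-01,2.38696219e+02],[2.68037050e-01,6.04074943e-01,-7.50499569e-01,1.23766030e+03]])),
"top":dict(f=461.15239490747183,cx=248.35368108365728,cy=193.06377729250926,V=np.array([[-2.18684036e-02,-9.99760848e-01,-1.42967283e-04,-1.52003309e+01],[-9.96964666e-01,2.18179283e-02,-7.47357525e-02,5.98806342e+02],[7.47209985e-02,-1.49181827e-03,-9.97203363e-01,1.98391819e+03]]))}
def proj(n,P):
    c=C[n]; P=np.atleast_2d(P); q=P@c["V"][:,:3].T+c["V"][:,3]
    return np.c_[c["f"]*q[:,0]/q[:,2]+c["cx"], c["f"]*q[:,1]/q[:,2]+c["cy"]]
def zr(y,lo): return 79+(lo-79)*(310-np.asarray(y,float))/620   # rail top height
def R2W(p,P):  # p=[x,y,yawdeg,..]
    P=np.atleast_2d(np.asarray(P,float)); return P@Ro.from_euler('z',p[2],degrees=True).as_matrix().T+[p[0],p[1],0]
def W2R(p,P):
    P=np.atleast_2d(np.asarray(P,float)); return (P-[p[0],p[1],0])@Ro.from_euler('z',p[2],degrees=True).as_matrix()
def tri(us,ut):
    def f(X): return np.r_[proj("side",X)[0]-us,proj("top",X)[0]-ut]
    s=least_squares(f,[500,0,100]); return s.x,s.fun
E
cat > fit.py <<'E'
from h import *
obs=[("side",(-118,226,127),(185,138.2)),("top",(-118,226,127),(170,226.5)),
("side","L0",(231.5,271)),("side","R0",(258.7,266)),("side","L1",(231,260.5)),("side","R1",(257.5,256)),
("top","Lm",(299.5,235.5)),("top","Rm",(303.5,216.5))]
def pts(lo):
    return {"L0":(-40,-310,lo),"R0":(40,-310,lo),"L1":(-40,-310,lo+45),"R1":(40,-310,lo+45),"Lm":(-40,-310,lo+45),"Rm":(40,-310,lo+45)}
def res(p):
    d=pts(p[3]); r=[]
    for n,P,u in obs:
        if isinstance(P,str):P=d[P]
        r+=list(proj(n,R2W(p,P))[0]-u)
    return np.array(r)
s=least_squares(res,[550,50,-12,58]); print(s.x.round(2)); print(s.fun.round(2).reshape(-1,2))
p=s.x; np.save("rack.npy",p)
lo=p[3]
for n in("side","top"):
    im=cv2.imread(f"pics/{n}0.png"); 
    k=5 if n=="top" else 5
    x0,y0,x1,y1=(150,165,310,250) if n=="top" else (170,100,290,290)
    if n=="side":k=3
    c=cv2.resize(im[y0:y1,x0:x1],None,fx=k,fy=k,interpolation=cv2.INTER_CUBIC)
    def ln(A,B,col):
        a,b=[(int(k*(u[0]-x0+.5)),int(k*(u[1]-y0+.5))) for u in proj(n,R2W(p,[A,B]))]; cv2.line(c,a,b,col,1)
    for x in(-40,40): ln((x,310,zr(310,lo)),(x,-310,zr(-310,lo)),(0,0,255)); ln((x,-310,lo),(x,-310,lo+45),(0,0,255))
    for x in(-73,73): ln((x,310,zr(310,lo)+23),(x,-310,lo+23),(255,255,0))
    ln((-77,10,zr(10,lo)+68),(77,10,zr(10,lo)+68),(0,255,255));ln((-77,310,zr(310,lo)+68),(77,310,zr(310,lo)+68),(0,255,255))
    ln((-67,250,zr(250,lo)+26.5),(67,250,zr(250,lo)+26.5),(255,0,255))
    ln((-133,226,127),(-103,226,127),(255,255,255))
    cv2.imwrite(f"pics/ov_{n}.png",c)
for nm,P in dict(pad=(-118,226,127),end=(0,-310,lo),edge=(0,10,zr(10,lo)+68),can=(0,250,zr(250,lo)+26.5),rest=(0,-279.5,zr(-279.5,lo)+26.5)).items(): print(nm,R2W(p,P)[0].round(1))
for nm,a,b in [("pad",(185,138.2),(170,226.5)),("L1",(231,260.5),(299.5,235.5)),("R1",(257.5,256),(303.5,216.5))]: print(nm,tri(a,b), W2R(p,tri(a,b)[0]))
E
python3 fit.py
```

```text
[524.02  54.4  -13.53  67.86]
[[-0.25  0.45]
 [-1.38 -0.49]
 [-0.21 -0.77]
 [-0.14 -0.96]
 [-0.8   1.34]
 [ 0.8   0.57]
 [ 0.56 -0.3 ]
 [ 0.52 -0.26]]
pad [462.2 301.7 127. ]
end [ 451.5 -247.    67.9]
edge [526.4  64.1 141.6]
can [582.5 297.5 104.4]
rest [ 458.6 -217.3   94.9]
pad (array([461.11408807, 294.54940971, 134.88906508]), array([-0.24078938,  0.03863899,  0.05554244, -0.27464479])) [[-117.36285568  218.75264602  134.88906508]]
L1 (array([ 414.43333149, -235.82734612,  115.52758612]), array([-0.49992422,  0.07546814,  0.18419029, -0.72651269])) [[ -38.61960365 -307.81937795  115.52758612]]
R1 (array([ 489.09788793, -254.03846272,  113.42837589]), array([ 0.03754099, -0.00528869, -0.01651133,  0.05328944])) [[  38.23342064 -308.05049142  113.42837589]]
```

View pics/ov_side.png

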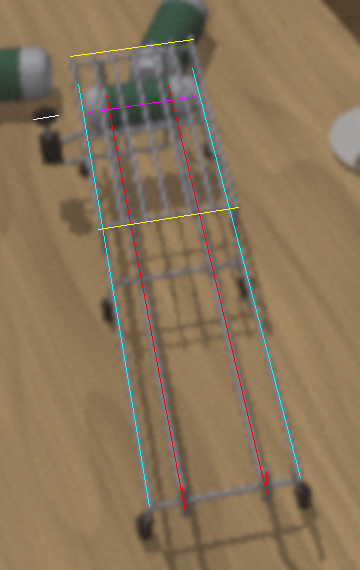

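View pics/ov_top.png

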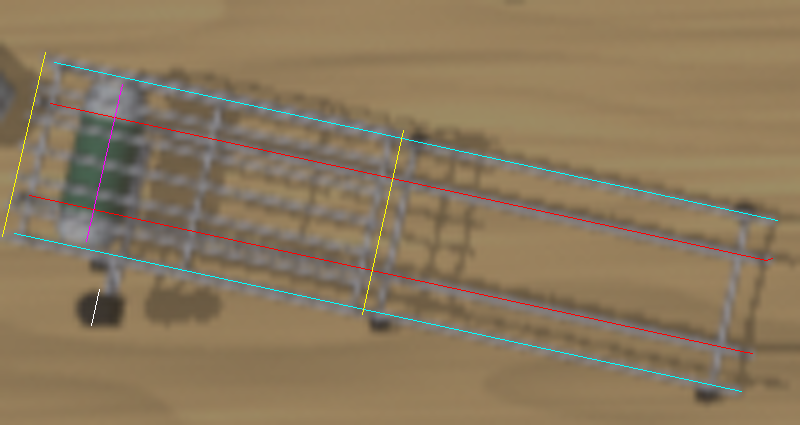

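```bash
cat > fit2.py <<'E'
from h import *
from scipy.ndimage import map_coordinates, gaussian_filter
ims={}
for n in("side","top"):
    im=cv2.imread(f"pics/{n}0.png").astype(float); ims[n]=im[:,:,0]-im[:,:,2]  # B-R: wires greyish vs tan
p=np.load("rack.npy"); p[3]=60
lines=[(x,0.,-20,-295) for x in(-40,40)]+[(x,23-3,-20,-295) for x in(-73,73)]
def model(p,L):
    x,dz,a,b=L; y=np.linspace(a,b,25); return np.c_[np.full(25,x),y,zr(y,p[3])+dz-(4 if dz==0 else 0)]
ends=[("side",0,(231,270.5)),("side",1,(258.2,265.5)),("side",2,(230.5,260)),("side",3,(257,255.5)),("top",2,(299.0,235)),("top",3,(303,216)),("side",4,(184.5,137.7)),("top",4,(169.5,226))]
def endp(p): lo=p[3]; return np.array([(-40,-310,lo-4),(40,-310,lo-4),(-40,-310,lo+45),(40,-310,lo+45),(-118,226,127)])
for it in range(6):
    M=[]
    for n in ims:
        for L in lines:
            P=model(p,L); u=proj(n,R2W(p,P)); d=u[-1]-u[0]; d/=np.hypot(*d); nn=np.array([-d[1],d[0]])
            s=np.arange(-3,3.01,.1); W=u[:,None]+s[None,:,None]*nn
            v=map_coordinates(ims[n],[W[...,1],W[...,0]],order=3)
            k=v.argmax(1); ok=(k>3)&(k<len(s)-4)
            M.append((n,L,ok,u+s[k][:,None]*nn,nn))
    def res(p):
        r=[]
        for n,L,ok,t,nn in M:
            u=proj(n,R2W(p,model(p,L))); r+=list(np.clip(((u-t)@nn)[ok],-1.5,1.5)*.4)
        e=endp(p)
        for n,i,t in ends: r+=list((proj(n,R2W(p,e[i]))[0]-t)*1.0)
        r.append((p[3]-58)/4)
        return np.array(r)
    s=least_squares(res,p); p=s.x
print(p.round(2)); 
for n,L,ok,t,nn in M:
    u=proj(n,R2W(p,model(p,L))); print(n,L[0],ok.sum(),np.median(((u-t)@nn)[ok]).round(2))
e=endp(p)
for n,i,t in ends: print(n,i,(proj(n,R2W(p,e[i]))[0]-t).round(2))
np.save("rack.npy",p); lo=p[3]
for nm,P in dict(pad=(-118,226,127),end=(0,-310,lo),edge=(0,10,zr(10,lo)+68),can=(0,250,zr(250,lo)+26.5),rest=(0,-279.5,zr(-279.5,lo)+26.5)).items(): print(nm,R2W(p,P)[0].round(1))
E
python3 fit2.py
```

```text
[524.58  59.04 -13.42  63.31]
side -40 25 0.2
side 40 25 0.2
side -73 25 0.2
side 73 25 0.0
top -40 25 -0.2
top 40 25 -0.1
top -73 25 -0.2
top 73 25 -0.1
side 0 [ 0.26 -0.09]
side 1 [ 0.1  -0.28]
side 2 [-0.42  1.33]
side 3 [1.01 0.55]
top 2 [-0.14 -0.07]
top 3 [-0.23  0.01]
side 4 [-0.13  0.21]
top 4 [-1.98  0.01]
pad [462.3 306.3 127. ]
end [ 452.6 -242.5   63.3]
edge [526.9  68.8 139.4]
can [582.6 302.2 104. ]
rest [ 459.7 -212.8   90.6]
```

```bash
cat >> h.py <<'E'
def shift(frm,to,rpy):
    return Ro.from_euler('xyz',rpy,degrees=True).as_matrix().T@(np.array(to,float)-np.array(frm,float))
E
python3 - <<'E'
from h import *
y=166.58
print(shift([141.59,557.31,213.98],[462,304,213.98],[180,0,y]).round(1))
E
python3 -m creep '[[0,0,0,0,0,0,-0.83]]' 25
```

```text
[-370.5 -172.    -0. ]
time_s: 0.22
ee_pos: [141.5, 557.1, 213.5]
ee_rot: [-179.9, -0.0, 166.6]
force: [0.0, 0.2, 0.7]
gripper_width: 90.9
```

```bash
python3 -m creep '[[1,-46.3,-21.5,0,0,0,0],[1,-46.3,-21.5,0,0,0,0],[1,-46.3,-21.5,0,0,0,0],[1,-46.3,-21.5,0,0,0,0],[1,-46.3,-21.5,0,0,0,0]]'
python3 -m creep '[[1,-46.3,-21.5,0,0,0,0],[1,-46.3,-21.5,0,0,0,0],[1,-46.3,-21.5,0,0,0,0],[1,0,0,0,0,0,0],[1,0,0,0,0,0,0]]'
python3 - <<'E'
from workcell import state,grab_frame
import cv2
s=state(); print(s)
for n in("side","top"):
    f=grab_frame(n)["frame"][:,:,::-1]; x0,y0=(150,60) if n=="side" else (130,150)
    cv2.imwrite(f"pics/{n}1.png",cv2.resize(f[y0:y0+110,x0:x0+130],None,fx=5,fy=5,interpolation=2))
E
```

```text
time_s: 0.85
ee_pos: [342.9, 397.8, 214.0]
ee_rot: [180.0, 0.0, 166.6]
force: [-0.2, 1.0, 1.1]
gripper_width: 44.3
time_s: 1.48
ee_pos: [461.4, 304.1, 213.8]
ee_rot: [-180.0, -0.1, 166.6]
force: [-0.0, -0.3, 0.5]
gripper_width: 0.0
{'time_s': 1.475, 'qpos': array([ 3.21705326e+01,  1.63272508e+01,  9.25578694e+01,  4.26885950e-02,
        7.11549278e+01, -4.44025892e+01]), 'qvel': array([ 1.42664739e+00, -3.47026505e-01,  3.05056921e-01,  4.97452078e-04,
       -4.47403980e-02, -1.39751878e-01]), 'effort': array([-9.44034979e-01, -3.88764310e+01, -2.31740820e+01, -3.28203966e-02,
        5.81483392e-02, -3.77139411e-03]), 'ee_pos': array([461.4495866 , 304.1244716 , 213.75730103]), 'ee_rot': array([-1.79999646e+02, -5.68816073e-02,  1.66559319e+02]), 'force': array([-0.04629717, -0.31853113,  0.46977819]), 'torque': array([-0.0080862 ,  0.0637115 ,  0.03046159]), 'gripper_width': 0.00405811162134187}
```

View pics/side1.png

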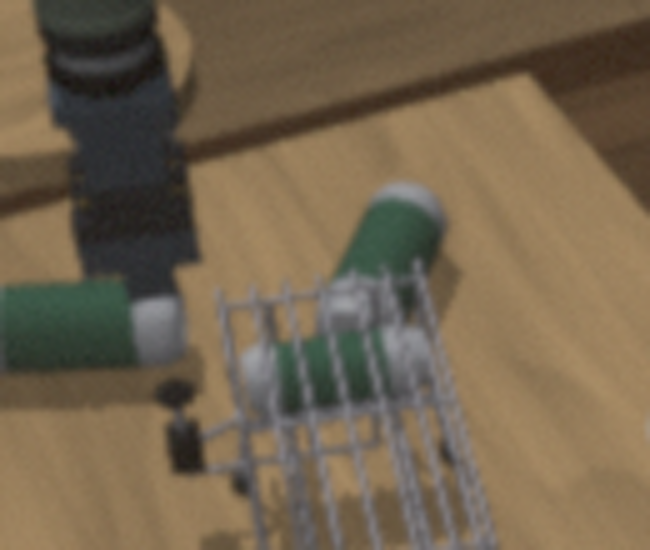

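View pics/top1.png

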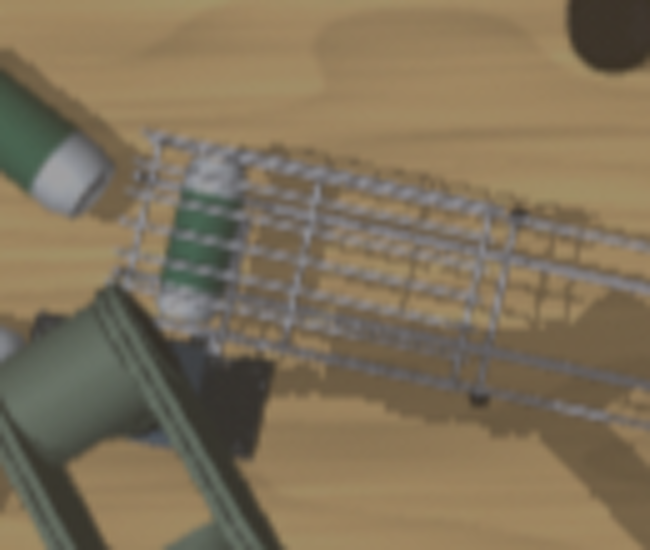

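```bash
python3 - <<'E'
from h import *
print(proj("side",[[461.4,304.1,213.8],[461.4,304.1,127],[461.4,304.1,109]]), proj("top",[[461.4,304.1,213.8],[461.4,304.1,127]]))
E
```

```text
[[180.42459975 119.03503883]
 [184.32868759 138.33212794]
 [185.09477272 142.11872641]] [[164.19760134 226.144606  ]
 [168.05212322 226.21235804]]
```

```bash
python3 -m creep '[[1,0,0,40,0,0,0],[1,0,0,37,0,0,0],[1,0,0,0,0,0,0]]'
```

```text
time_s: 1.95
ee_pos: [459.2, 303.8, 134.7]
ee_rot: [-179.7, -0.3, 166.7]
force: [0.4, 0.9, -0.2]
gripper_width: 0.7
```

```bash
python3 -m creep '[[1,0,0,14,0,0,0],[1,0,0,14,0,0,0],[1,0,0,1,0,0,0]]'
```

```text
time_s: 2.33
ee_pos: [462.9, 305.3, 109.3]
ee_rot: [179.8, 0.1, 166.6]
force: [-1.8, 1.3, 9.2]
gripper_width: 0.5
```

```bash
python3 -m creep '[[1,0,0,3,0,0,0]]'
```

```text
time_s: 2.45
ee_pos: [462.8, 305.5, 108.7]
ee_rot: [179.8, 0.1, 166.6]
force: [-7.5, -1.5, 32.2]
gripper_width: 0.5
```

```bash
python3 -m creep '[[1,0,0,-61,0,0,0],[0,-19.5,-59,-3,0,0,0],[0,-19.5,-59,0,0,0,0],[0,-19.5,-59,0,0,0,0],[0,-19.5,-59,0,0,0,0]]' 25
cat > track.py <<'E'
from h import *
from workcell import state,grab_frame
import sys
p=np.load("rack.npy")
def can(n,img,pred=None):
    hsv=cv2.cvtColor(img,cv2.COLOR_RGB2HSV)
    m=cv2.inRange(hsv,(55,90,20),(95,255,160))
    # restrict to rack corridor: project model band (green band ~ x -33..33) at axis height
    best=None
    ys=np.arange(280,-285,-1.); poly=np.r_[np.c_[np.full(len(ys),-45),ys],np.c_[np.full(len(ys),45),ys[::-1]]]
    P=np.c_[poly,zr(poly[:,1],p[3])+26.5]; u=proj(n,R2W(p,P))
    mk=np.zeros(m.shape,np.uint8); cv2.fillPoly(mk,[u.round().astype(int)],255)
    m&=mk
    v,uu=np.nonzero(m)
    if len(uu)<15: return None,len(uu),m
    c=np.array([uu.mean(),v.mean()])
    A=np.c_[np.zeros_like(ys),ys,zr(ys,p[3])+26.5]; q=proj(n,R2W(p,A)); d=q[-1]-q[0]; d/=np.hypot(*d)
    i=np.abs((q-c)@d).argmin(); return ys[i],len(uu),m
if __name__=="__main__":
    tag=sys.argv[1]; k=0
    for n in sys.argv[2:]:
        s=state(); f=grab_frame(n)["frame"]; y,c,m=can(n,f)
        print(n,round(s["time_s"],3),y,c,"TCP rack",W2R(p,s["ee_pos"]).round(1),"w",round(s["gripper_width"],1))
        o=f[:,:,::-1].copy(); 
        x0,y0=(150,90) if n=="side" else (140,150)
        cr=cv2.resize(o[y0:y0+180,x0:x0+180],None,fx=3,fy=3,interpolation=2); cv2.imwrite(f"pics/{tag}_{n}{k}.png",cr); k+=1
E
python3 track.py a side top
```

```text
time_s: 3.08
ee_pos: [483.1, 54.4, 169.2]
ee_rot: [180.0, 0.1, 166.6]
force: [1.1, -0.4, 0.5]
gripper_width: 37.7
side 3.075 None 0 TCP rack [[-39.3 -14.1 169.2]] w 37.7
top 3.125 None 0 TCP rack [[-37.5 -20.8 169.1]] w 41.5
```

View pics/a_side0.png

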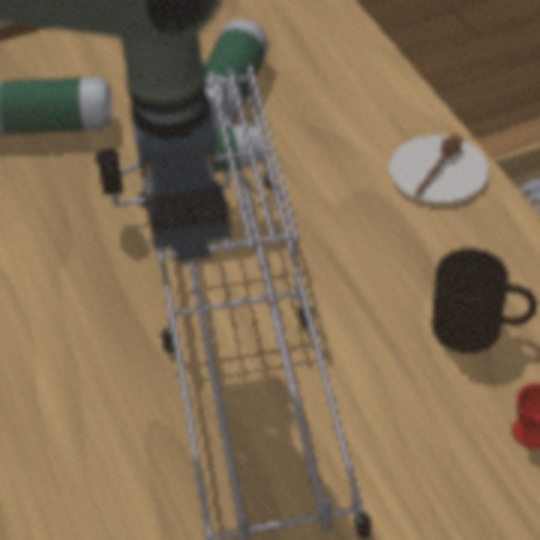

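View pics/a_top1.png

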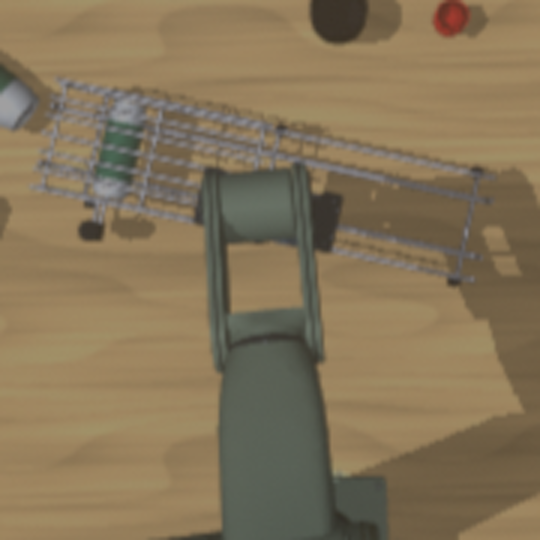

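```bash
python3 - <<'E'
import cv2
f=cv2.imread("pics/side0.png"); h=cv2.cvtColor(f,cv2.COLOR_BGR2HSV)
print(h[130:138,212:222:3])
f=cv2.imread("pics/a_side0.png"); h=cv2.cvtColor(f,cv2.COLOR_BGR2HSV)
E
```

```text
[[[ 73  84  88]
  [ 76  51  95]
  [ 71  56  86]
  [ 70  80  83]]

 [[ 71  73  87]
  [ 72  59  87]
  [ 74  42  90]
  [ 71  74  83]]

 [[ 70  67  84]
  [ 69  60  81]
  [ 80  25  90]
  [ 70  70  76]]

 [[ 70  70  76]
  [ 70  60  77]
  [ 83  23  90]
  [ 68  66  70]]

 [[ 69  59  74]
  [ 67  60  76]
  [ 85  16  93]
  [ 67  65  71]]

 [[ 65  44  69]
  [ 69  61  67]
  [ 90  13  96]
  [ 67  53  63]]

 [[ 73  30  76]
  [ 68  49  63]
  [102  12 109]
  [ 70  61  63]]

 [[ 68  13  81]
  [ 63  49  62]
  [113   9 114]
  [ 65  48  58]]]
```

```bash
sed -i 's/(55,90,20),(95,255,160)/(58,38,30),(90,255,160)/' track.py; python3 -m creep '[[0,-20,-55,0,0,0,0],[0,-20,-55,0,0,0,0]]'
python3 track.py b top side top
```

```text
time_s: 3.42
ee_pos: [496.8, -60.5, 169.1]
ee_rot: [180.0, 0.0, 166.7]
force: [1.0, 0.2, 0.9]
gripper_width: 65.9
top 3.425 191.0 109 TCP rack [[   0.7 -122.7  169.1]] w 65.9
side 3.475 190.0 32 TCP rack [[   3.1 -129.2  169.1]] w 69.6
top 3.525 185.0 95 TCP rack [[   1.9 -125.9  169. ]] w 73.5
```

View pics/b_top2.png

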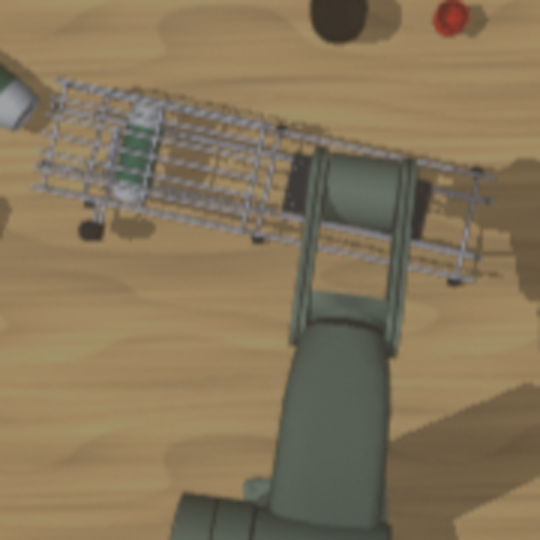

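View pics/b_side1.png

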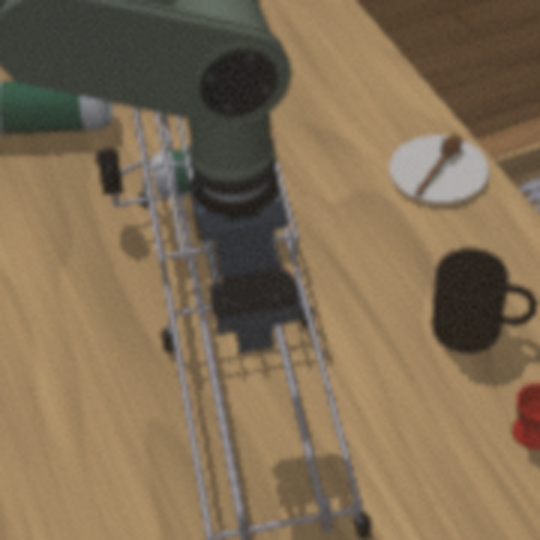

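```bash
python3 -m creep '[[0,0,0,0,0,0,0],[0,0,0,0,0,0,0],[0,0,0,0,0,0,0]]'
python3 track.py c top side top
```

```text
time_s: 3.95
ee_pos: [496.4, -58.8, 169.0]
ee_rot: [180.0, -0.0, 166.7]
force: [-0.2, -0.0, -0.2]
gripper_width: 91.5
top 3.95 146.0 71 TCP rack [[-1.000e-01 -1.211e+02  1.690e+02]] w 91.5
side 4.0 156.0 28 TCP rack [[  -0.  -121.3  169. ]] w 91.3
top 4.05 140.0 85 TCP rack [[   0.  -121.5  169. ]] w 91.4
```

```bash
python3 -m creep '[[0,0,0,10,0,0,0],[0,0,0,10,0,0,0],[0,0,0,10,0,0,0]]'
python3 track.py d top top
```

```text
time_s: 4.47
ee_pos: [496.0, -59.9, 137.8]
ee_rot: [-180.0, -0.1, 166.6]
force: [-0.7, 0.1, 0.4]
gripper_width: 91.2
top 4.475 107.0 109 TCP rack [[  -0.2 -122.3  137.8]] w 91.2
top 4.525 103.0 106 TCP rack [[  -1.  -122.4  136.6]] w 91.0
```

```bash
python3 -m creep '[[0,0,0,0,0,0,0],[0,0,0,0,0,0,0],[0,0,0,0,0,0,0],[0,0,0,0,0,0,0]]'
python3 track.py e top side top
```

```text
time_s: 5.08
ee_pos: [496.5, -59.9, 139.1]
ee_rot: [180.0, 0.0, 166.6]
force: [0.1, 1.0, 0.3]
gripper_width: 91.4
top 5.075 55.0 112 TCP rack [[   0.3 -122.3  139.1]] w 91.4
side 5.125 49.0 27 TCP rack [[   0.3 -122.2  139.1]] w 91.1
top 5.175 47.0 112 TCP rack [[   0.2 -122.2  139. ]] w 91.3
```

View pics/e_top2.png

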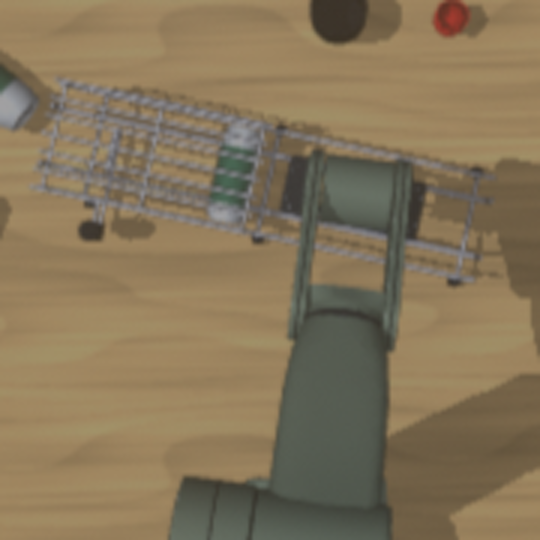

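View pics/e_side1.png

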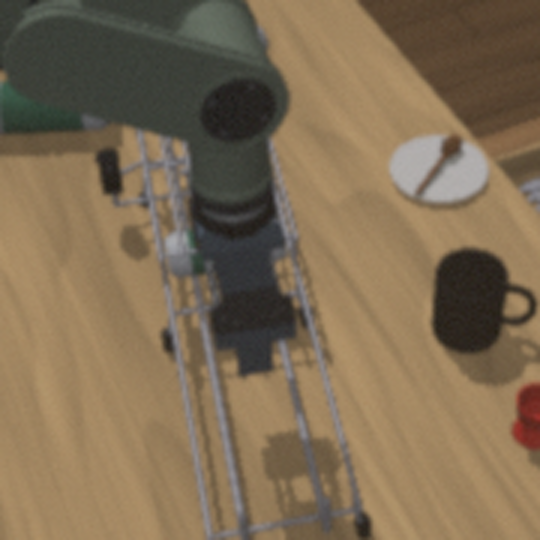

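```bash
python3 -m creep '[[0,0,0,0,0,0,0],[0,0,0,0,0,0,0],[0,0,0,0,0,0,0]]'
python3 track.py f top top
```

```text
time_s: 5.6
ee_pos: [496.4, -59.9, 138.9]
ee_rot: [180.0, -0.0, 166.6]
force: [0.6, -1.0, 0.0]
gripper_width: 90.8
top 5.6 3.0 110 TCP rack [[   0.2 -122.2  138.9]] w 90.8
top 5.65 -3.0 116 TCP rack [[   0.2 -122.3  138.9]] w 91.0
```

View pics/f_top1.png

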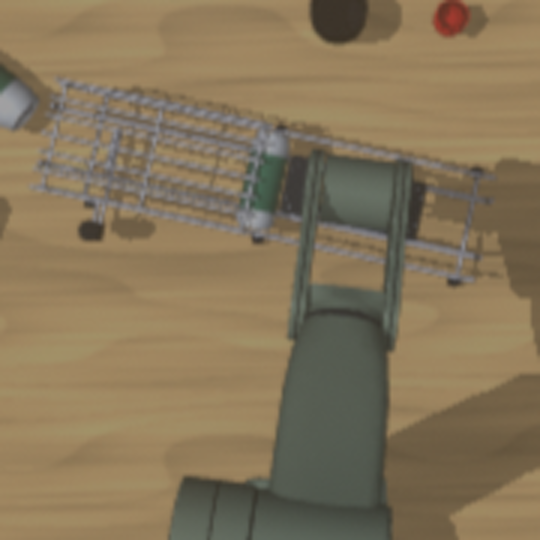

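```bash
python3 -m creep '[[0,0,7,0,0,0,0],[0,0,7,0,0,0,0],[0,0,7,0,0,0,0]]'
python3 track.py g side
```

```text
time_s: 6.08
ee_pos: [501.4, -38.9, 138.9]
ee_rot: [180.0, 0.0, 166.6]
force: [-0.5, 0.0, 0.6]
gripper_width: 91.5
side 6.075 -21.0 27 TCP rack [[   0.2 -100.6  138.9]] w 91.5
```

View pics/g_side0.png

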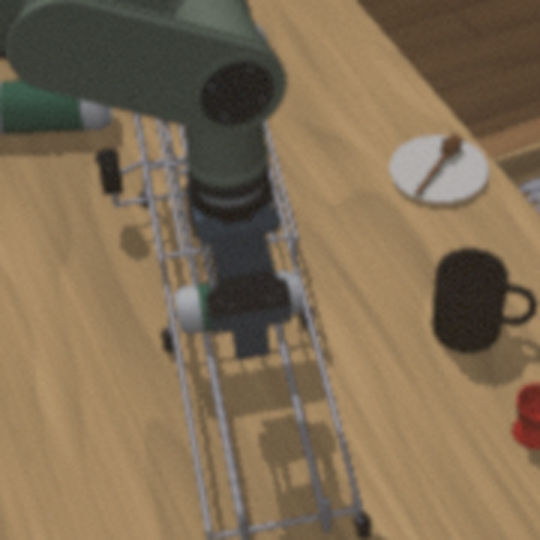

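```bash
python3 - <<'E'
from h import *
p=np.load("rack.npy")
for y in range(-20,-80,-6):
    P=[(x,y,zr(y,p[3])+26.5) for x in(-67,-55,55,67)]
    print(y,((proj("side",R2W(p,P))-[150,90]+.5)*3).round(0).tolist())
E
```

```text
-20 [[175.0, 303.0], [186.0, 301.0], [285.0, 285.0], [295.0, 283.0]]
-26 [[176.0, 307.0], [187.0, 305.0], [286.0, 289.0], [296.0, 287.0]]
-32 [[177.0, 311.0], [188.0, 309.0], [287.0, 293.0], [297.0, 291.0]]
-38 [[177.0, 315.0], [188.0, 314.0], [288.0, 297.0], [298.0, 295.0]]
-44 [[178.0, 320.0], [189.0, 318.0], [289.0, 301.0], [300.0, 299.0]]
-50 [[179.0, 324.0], [190.0, 322.0], [290.0, 305.0], [301.0, 303.0]]
-56 [[180.0, 328.0], [191.0, 326.0], [291.0, 309.0], [302.0, 307.0]]
-62 [[180.0, 332.0], [191.0, 330.0], [292.0, 313.0], [303.0, 311.0]]
-68 [[181.0, 336.0], [192.0, 334.0], [293.0, 317.0], [304.0, 315.0]]
-74 [[182.0, 341.0], [193.0, 339.0], [294.0, 322.0], [305.0, 320.0]]
```

```bash
python3 - <<'E'
from h import *
p=np.load("rack.npy")
c=cv2.imread("pics/g_side0.png")
def circ(y,x,col,out):
    a=np.linspace(0,2*np.pi,40); P=np.c_[np.full(40,x),y+26.5*np.cos(a),zr(y,p[3])+26.5+26.5*np.sin(a)]
    u=((proj("side",R2W(p,P))-[150,90]+.5)*3-[140,240])*5
    cv2.polylines(out,[u.astype(int)],True,col,1)
o=cv2.resize(c[240:360,140:300],None,fx=5,fy=5,interpolation=2)
for y,col in((-31,(0,0,255)),(-43,(0,255,255))):
    for x in(-67,-50,67): circ(y,x,col,o)
cv2.imwrite("pics/g_z.png",o)
# same for earlier frame e (t=5.125)
c=cv2.imread("pics/e_side1.png"); o=cv2.resize(c[200:300,140:300],None,fx=5,fy=5,interpolation=2)
for y,col in((51,(0,0,255)),(43,(0,255,255))):
    for x in(-67,-50):
        a=np.linspace(0,2*np.pi,40); P=np.c_[np.full(40,x),y+26.5*np.cos(a),zr(y,p[3])+26.5+26.5*np.sin(a)]
        u=((proj("side",R2W(p,P))-[150,90]+.5)*3-[140,200])*5
        cv2.polylines(o,[u.astype(int)],True,col,1)
cv2.imwrite("pics/e_z.png",o)
E
```

```text
(no output)
```

View pics/g_z.png

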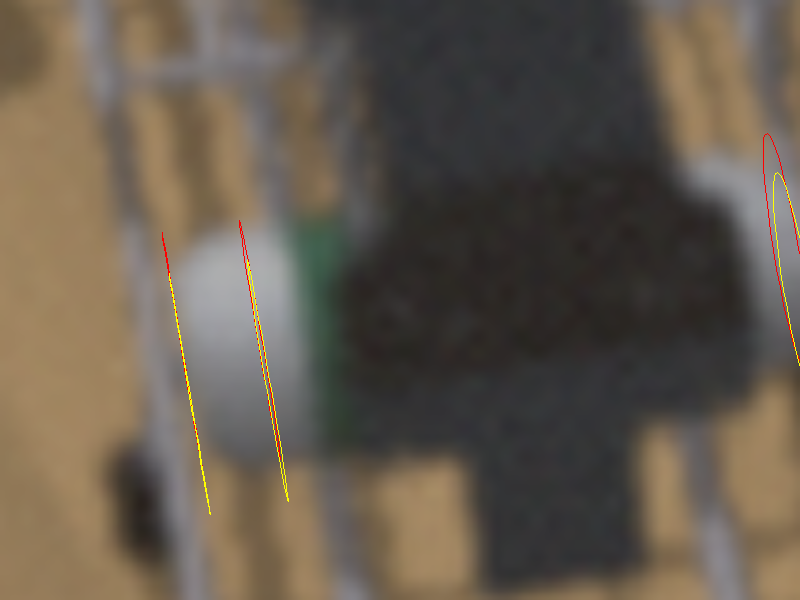

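View pics/e_z.png

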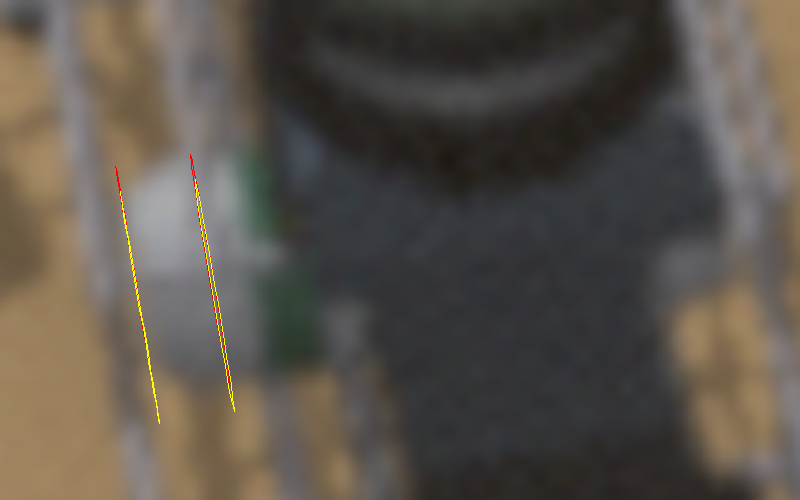

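```bash
cat > ov.py <<'E'
from h import *
p=np.load("rack.npy")
def ov(fn,n,ys,org,win,k,out):
    c=cv2.imread(fn); x0,y0,x1,y1=win; o=cv2.resize(c[y0:y1,x0:x1],None,fx=k,fy=k,interpolation=2)
    for y,col in zip(ys,((0,0,255),(0,255,255),(255,0,255))):
        a=np.linspace(0,2*np.pi,60); P=[]
        for x in (-60,60): P.append(np.c_[np.full(60,x),y+26.5*np.cos(a),zr(y,p[3])+26.5+26.5*np.sin(a)])
        u=((proj(n,R2W(p,np.vstack(P)))-org+.5)*3-[x0,y0])*k
        h=cv2.convexHull(u.astype(np.float32)); cv2.polylines(o,[h.astype(int)],True,col,1)
    cv2.imwrite(out,o)
if __name__=="__main__":
    ov("pics/f_top1.png","top",(-3,5),[140,150],(220,110,310,250),4,"pics/z1.png")
    ov("pics/g_side0.png","side",(-31,-43),[150,90],(150,250,320,350),4,"pics/z2.png")
    ov("pics/e_top2.png","top",(47,55),[140,150],(190,110,280,250),4,"pics/z3.png")
E
python3 ov.py; cd pics; python3 -c "
import cv2,numpy as np
a=cv2.imread('z1.png');b=cv2.imread('z3.png');cv2.imwrite('z13.png',np.hstack([a,b]))"
```

```text
(no output)
```

View pics/z13.png

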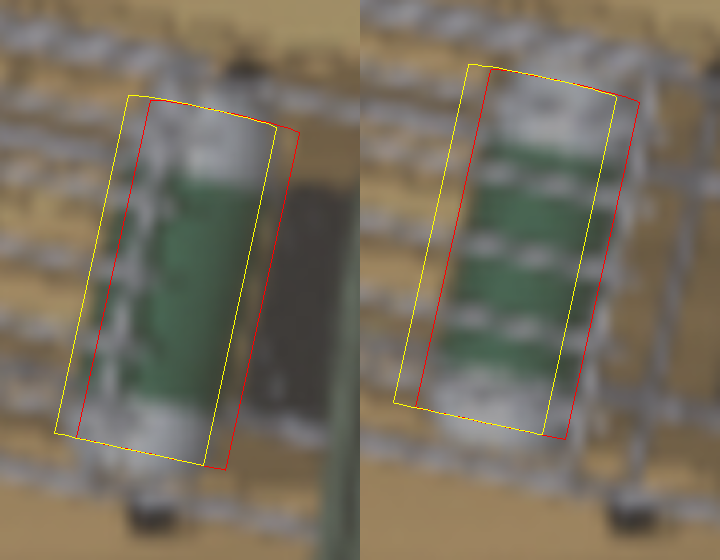

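View pics/z2.png

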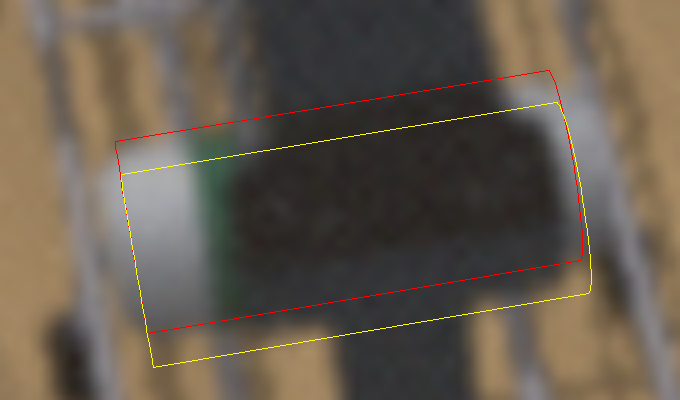

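```bash
python3 -m creep '[[0,0,3,2,0,0,0],[0,0,3,2,0,0,0],[0,0,0,0,0,0,0]]'
python3 track.py i side
python3 - <<'E'
from ov import *
ov("pics/i_side0.png","side",(-68,-74,-80),[150,90],(150,260,320,380),4,"pics/z4.png")
E
```

```text
time_s: 6.5
ee_pos: [502.5, -33.5, 134.6]
ee_rot: [-180.0, -0.0, 166.6]
force: [0.2, -0.2, -0.3]
gripper_width: 91.6
side 6.5 -78.0 84 TCP rack [[ -0.  -95.2 134.6]] w 91.6
```

View pics/z4.png

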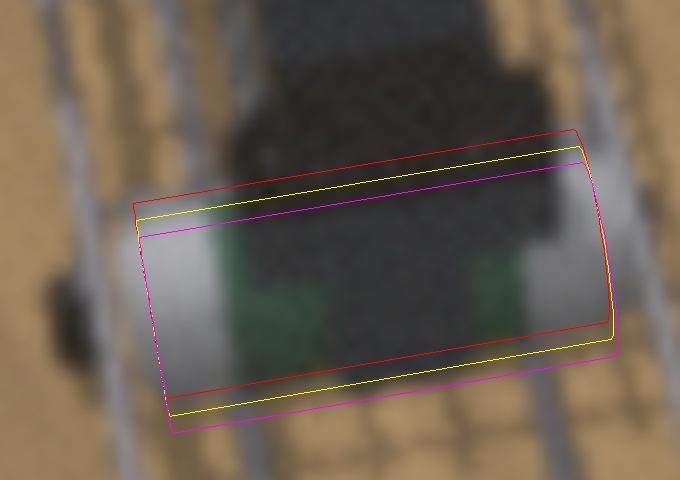

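```bash
python3 -m creep '[[0,0,2,15,0,0,0],[0,0,-1.5,20,0,0,0],[1,0,-10.5,15,0,0,0],[1,0,-11,8,0,0,0],[1,0,-11,2,0,0,0]]' 26; python3 -c "
from h import *
from workcell import state
s=state();print(W2R(np.load('rack.npy'),s['ee_pos']),s['gripper_width'],s['force'])"
```

```text
time_s: 7.18
ee_pos: [494.7, -65.4, 74.2]
ee_rot: [-180.0, -0.1, 166.6]
force: [-0.2, -0.7, -0.1]
gripper_width: 64.1
[[  -0.20244455 -127.93724823   74.19605726]] 64.13950343024484 [-0.17555844 -0.65019264 -0.07724632]
```

```bash
python3 -m creep '[[1,0,-11,0,0,0,0],[1,0,-11,0,0,0,0]]'; python3 -c "
from h import *
from workcell import state
s=state();print(W2R(np.load('rack.npy'),s['ee_pos']),s['gripper_width'],s['force'])"
```

```text
time_s: 7.42
ee_pos: [490.0, -87.0, 75.1]
ee_rot: [180.0, 0.0, 166.6]
force: [0.8, -0.3, -3.7]
gripper_width: 52.8
[[   0.23400948 -150.03847208   75.09660329]] 52.80387455675516 [ 0.79774345 -0.34138133 -3.65956466]
```

```bash
python3 -m creep '[[1,0,-8,0,0,0,0],[1,0,-5,-4,0,0,0],[1,0,-2,-12,0,0,0],[1,0,0,-22,0,0,0],[1,0,0,-28,0,0,0]]'
python3 track.py k side top
```

```text
time_s: 8.05
ee_pos: [486.4, -100.5, 142.0]
ee_rot: [180.0, -0.0, 166.6]
force: [0.2, -0.8, -2.5]
gripper_width: 52.4
side 8.05 -105.0 20 TCP rack [[-1.000e-01 -1.641e+02  1.420e+02]] w 52.4
top 8.1 None 0 TCP rack [[   2.6 -164.1  146. ]] w 52.5
```

View pics/k_side0.png

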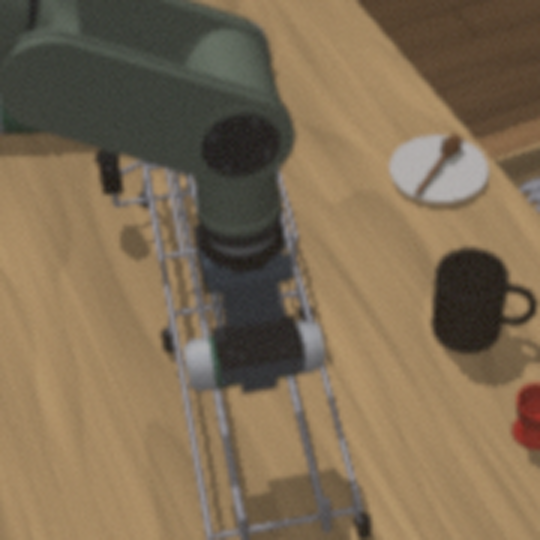

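```bash
python3 -m creep '[[1,0,0,-25,0,0,0],[1,0,0,-28,0,0,0],[1,0,0,-28,0,0,0],[1,0,0,-22,0,0,0],[1,0,0,-12,0,0,0]]'
python3 -m creep '[[1,0,0,-4,0,0,0],[1,0,0,0,0,0,0],[1,0,0,0,0,0,0],[1,0,0,0,0,0,0],[1,0,0,0,0,0,0]]'
python3 track.py l side top; python3 -c "
from workcell import state
s=state();print(s['qvel'].round(2),s['force'],s['ee_pos'],s['gripper_width'])"
```

```text
time_s: 8.78
ee_pos: [486.7, -100.7, 256.3]
ee_rot: [180.0, 0.0, 166.6]
force: [0.4, 0.6, -3.4]
gripper_width: 52.5
time_s: 9.4
ee_pos: [486.5, -100.8, 259.6]
ee_rot: [180.0, -0.0, 166.6]
force: [-0.9, 0.7, -4.5]
gripper_width: 52.4
side 9.4 10.0 32 TCP rack [[ 1.000e-01 -1.643e+02  2.596e+02]] w 52.4
top 9.45 None 5 TCP rack [[ 1.000e-01 -1.643e+02  2.597e+02]] w 52.7
[-0.06 -0.18 -0.03  0.05  0.1   0.04] [ 0.49177045  0.42408368 -2.16996638] [ 486.59738972 -100.77785957  259.79058581] 52.820465974063204
```

View pics/l_side0.png

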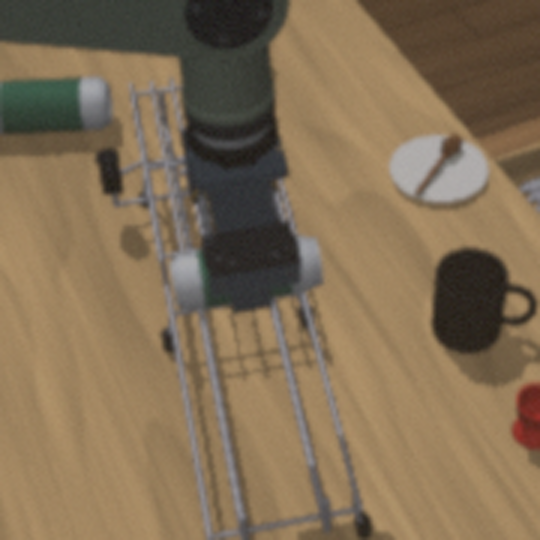

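View pics/l_top1.png

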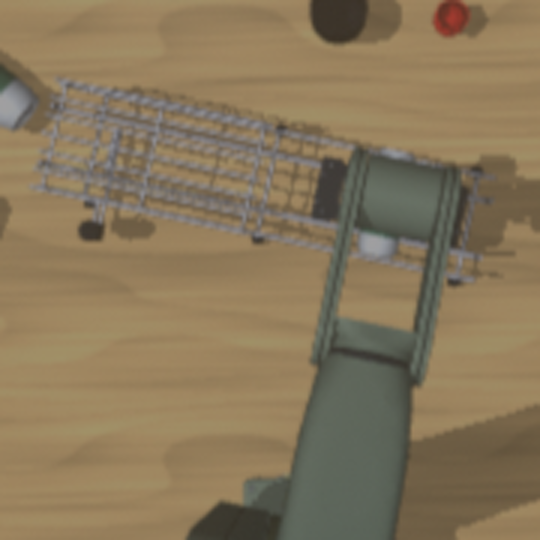

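The side view shows the can held level in the fingers at crop (245,275), with the button down at (108,172). The top view shows both silver ends sticking out evenly beside the wrist at (380,245) and (390,155). The arm is still.

```bash
python3 -c "
from workcell import job_done,state
job_done(); s=state(); print(s['time_s'],s['gripper_width'],s['ee_pos'])"
```

```text
the job is handed in; nothing more can be done
the job is handed in; nothing more can be done
```

The can is caught and held still above the rack, and the job was handed in after about 9.5 s.

**Press:** I pressed the stop button with closed fingers until it bottomed at z 109 mm. The force rose from 9 to 32 N for barely any more travel, and later pictures show the button staying down.

**Catch:** I tracked the can in both views as it rolled at about 85–90 mm/s. The open fingers came down over it at matched speed and closed on it while it was still rolling. They had it at about rack y = -150 mm, some 130 mm before it would have met the turned-up ends.

**Last checks:**
- **Grip:** the opening stayed at 52.4–52.8 mm on the 53 mm can, with a 26 N grip.
- **Load:** the measured downward load was 2–4.5 N, which fits the can's weight.
- **Height:** the TCP is at z 260 mm, so the underside of the can is at about 252 mm. That is roughly 105 mm above the shelf and 140 mm above the turned-up ends.
- **Stillness:** joint speeds were below 0.2 °/s.
- **Other objects:** the arm's path stayed clear of the teapot, mugs and egg cup. The last pictures show the egg cup and one mug in place. The teapot and the other mug were outside those crops, so I did not check them at the end.

**Disagreements:**
- My two-view fit put the lower rail end at 63 mm, slightly outside the stated 58 ± 4 mm.
- The two cameras differed by about 5 mm on the can's position along the run, which was well inside the jaw clearance.

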